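# Slot a drill-bit block into its place in the bit rack

### The job

Put the loose block with the flat, round-headed drill bit into its place by size in the rack of bit blocks: standing fully down in the row between the next smaller and the next larger head. The row is packed tight, so slide its blocks apart first, using the free room in the rack; leave the new block and both its neighbours upright and square in the rack.

Things in the scene. Friction and masses are not known exactly. Their poses are not given: they have to be found in the camera images.
- block22: Beech block 50 (its x) x 36 (its y) x 45 mm high, origin at the centre of its underside, z up, 0.1-0.2 kg; over the middle of its top a flat round steel bit head 22 mm across, all 67 mm high. The one to insert; it stands on the table before the racks, yaw within 35 degrees. Two like blocks there carry a pointed cone and a flat upright blade: not wanted.
- block16: Beech block 50 (its x) x 36 (its y) x 45 mm high, origin at the centre of its underside, z up, 0.1-0.2 kg; over the middle of its top a flat round steel bit head 16 mm across, all 67 mm high. In the row, next smaller. Beyond it (rack -y) stands a like block with a 10 mm head. Row at start: heads 10, 16, 28, 34 mm towards rack +y, 36.6 mm from centre to centre (0.6 mm gaps), all loose.
- block28: Beech block 50 (its x) x 36 (its y) x 45 mm high, origin at the centre of its underside, z up, 0.1-0.2 kg; over the middle of its top a flat round steel bit head 28 mm across, all 67 mm high. In the row, next larger. Beyond it (rack +y) stands a like block with a 34 mm head. Gripped across its 50 mm, a row block slides easily along the rack and pushes those beyond it.
- rack: Dark steel tray fixed to the table, 76 mm wide (its x), 276 long (its y, along the row), origin at the centre of its underside. Floor 5 mm thick, walls 3; side lips 10 mm high, end plates 35, from the table. Inside 70 x 270: 125 mm of free length, split between the row's ends, 62 or more at one. A like rack beside it, left or right, holds cork sanding blocks: not part of the job.
Things that resemble listed ones, but are neither listed nor needed, are in the scene too. What is shaped like the block28 but orange is not meant. Leave any purple look-alike of the block22 alone.

How it is judged:
At the end, for the whole second after the job is handed in: The 22 mm block stands on the rack floor (within 6 mm) between the 16 and 28 mm blocks, in that order towards the rack's +y; all three in the rack, within 20 mm of its centre line, upright to 10 degrees, square to it to 15 degrees, released and at rest (x of block22 in the frame of rack between -0.02 and 0.02 m and z of block22 in the frame of rack between 0 and 0.011 m and y of block22 in the frame of rack between -0.135 and 0.135 m and angle between each of block22, block16, block28's own z axis and vertical below 0.17 rad and angle between the y axis of each of block22, block16, block28 and the y axis of rack, either way round below 0.26 rad and linear speed of each of block22, block16, block28 below 0.02 m/s and x of block16 in the frame of rack between -0.02 and 0.02 m and z of block16 in the frame of rack between 0 and 0.011 m and y of block16 in the frame of rack between -0.135 and 0.135 m and x of block28 in the frame of rack between -0.02 and 0.02 m and z of block28 in the frame of rack between 0 and 0.011 m and y of block28 in the frame of rack between -0.135 and 0.135 m and y of block22 in the frame of block16 above 0.03 m and y of block22 in the frame of block28 below -0.03 m); the robot touches nothing.
It fails at once if a neighbour in the row is tipped over (angle between any of block16, block28's own z axis and vertical above 0.6 rad).
It also fails if it takes over 48 s, if anything falls off the work surface, if the arm or the gripper's body presses on something with over 40 N, if the wrist force passes 120 N, or if a joint passes its speed limit or range.

### The arm

A 6-joint arm with a two-finger parallel gripper is mounted at the origin on the work surface. World frame = base frame: x ahead of the robot, y to its left, z up, the work surface at z = 0. Lengths are in m, angles in rad, forces in N, time in s.
With the tool pointing down it reaches from about 0.35 to 0.975 m from the base axis. Payload 4.9 kg.
Tool frame: the origin (TCP) lies midway between the tips of the shut fingers; the grasp point (between the pads) lies 19 mm behind it; z points along the fingers, y is the direction in which the jaws open and shut (so a half turn about z gives the same grasp; the last joint's range is limited). The gripper opens to 85 mm and grips with 20 to 120 N. Pads are 22 mm wide; open, the fingers measure 114 mm over their backs; the gripper's body (76 mm by 85 mm) begins 54 mm behind the grasp point. The pads swing forward as they close: fully open they stand 13 mm farther back than shut.
Start: joints at [1.016, 0.053, 1.613, -0, 1.476, -0.119], TCP at [0.264, 0.567, 0.231] pointing down, gripper open.
Joint ranges: [-3.01, 3.01], [-1.01, 2.22], [0.06, 2.58], [-1.02, 4.17], [0.09, 2.62], [-3.14, 3.14]. Speed limits (rad/s): [2.57, 2.57, 3.14, 3.14, 3.14, 3.14].

### API

Orientations are given as a unit quaternion [x, y, z, w].
In Python, from workcell import status, camera, r, recognise, landmark_of gives the robot as it stands.
- The arm moves only by the tool move_arm, never from a script. Its argument "motion" is a list of rows, each a list of 3 entries, a list of its own where there are three numbers: the opening, from 0 (shut) to 1 (fully open), then the shift along the tool's x, y, z in mm, then the turn about the tool's z in degrees. A call has 1 to 10 rows; each row shifts and turns the commanded pose from where the row before left it, along the tool's axes as they then stand; what a row does not reach is not made up. A row lasts 1/12 s, in which the tool goes at most 41.7 mm and 7.16 degrees, less where a joint would pass 70% of its speed; a pose out of reach is approached as far as the arm can. A call is refused whole if a number of a shift passes 41.7 or a number of a turn 7.16, either way. A call with a gripper value outside its range is refused whole. The fingers move at their own pace and stop on an object; "squeeze" is the grip in N (left out, the last holds). Time passes only in rows, so rows that do not move let the fingers close. It gives the time, the measured TCP pose, the force and the opening at its end, in the units of the state.
- status.observe(): the state, without advancing time (a new reading comes with each control period).
- camera(name): name is "scene" or "top" or "wrist"; returns a dict with "color" (420x560x3 uint8, red, green, blue), "range_z" (420x560 float32, m along the optical axis (not along the pixel's ray), 0 where there is no reading), "fx", "fy", "cx", "cy" (pixels), "R" (3x3) and "t" (3): a world point X has camera coordinates R X + t. Camera axes: x right, y down, z forward; pixel columns grow to the right and rows downward; lengths in m; the calibration is good to about 2 mm. A picture is of the moment at which its call begins.
- r.sign_off(): hands the job in, once; it reports no verdict.
Trained networks look in a picture, given as the dict that the camera call returned (one of the last four; its "shot" number tells which), for a name from the list of things; names that differ only in an ending like _2 or _b are one class to them, and where a whole thing is asked for, a point or a joint stands for the part that bears it (a point fixed in the world has none). Each returns a list of dicts, best first, with "confidence" (0 to 1); they miss things now and then, are a little off and sometimes report something else, mostly with a low value. They report only what shows in the picture. A call takes as long as a camera call. They do not tell look-alikes from the thing itself.
- recognise(picture, name): "pixel" ([column, row] in pixels, amid what is visible of it).
- landmark_of(picture, name): "pixel" ([column, row] in pixels: a listed point, or the origin of a listed thing).
The state is a dict: "time_s": time; "joint_positions": joint angles; "qd": joint speeds; "tau": joint torques, N m; "eef_pos": TCP position; "tool_rot": TCP orientation; "force": force on the tool from outside, world axes, zero at the start; "torque": the same for the moment, N m; "grip_width": finger opening in m.
Only numpy, scipy, OpenCV 4.12 (cv2) and the standard library are available. Lean on these libraries where they do the work, as an engineer would, in place of code of your own. Each camera call takes 0.05 s, during which the arm holds its last target.

## Working session

There is one attempt and no reset: what is moved stays moved. The work goes in short steps, Python scripts to look and compute and a tool call to move; the robot and the scene stay as the last step left them, time stands still between calls to the robot, and variables do not carry over. Pictures are saved under pics/ and viewed, and the job is handed in when it is done.

Besides the shell and the picture viewer there is one more tool, called after ">>>" by a JSON object that holds its "fn" and its "kwargs", one argument or row to a line. move_arm: Moves the arm, as the interface text tells. Its arguments: {"type":"object","properties":{"motion":{"type":"array","items":{"type":"array"}},"squeeze":{"type":"number"}},"required":["motion"]}

```bash
mkdir -p pics; ls
cat > h.py <<'E'
import numpy as np,cv2
from workcell import status,camera,r,recognise,landmark_of
def save(p,n): cv2.imwrite('pics/'+n+'.png',p['color'][:,:,::-1])
def pt(p,u,v,z=None):
    R=np.array(p['R']);t=np.array(p['t'])
    d=np.array([(u-p['cx'])/p['fx'],(v-p['cy'])/p['fy'],1.0])
    o=-R.T@t;w=R.T@d
    if z is None:
        return o+w*p['range_z'][int(round(v)),int(round(u))]
    return o+w*(z-o[2])/w[2]
def cloud(p):
    R=np.array(p['R']);t=np.array(p['t']);Z=p['range_z']
    v,u=np.mgrid[0:Z.shape[0],0:Z.shape[1]]
    X=np.stack([(u-p['cx'])/p['fx']*Z,(v-p['cy'])/p['fy']*Z,Z],-1)
    W=(X-t)@R
    W[Z==0]=np.nan
    return W
E
python3 - <<'E'
from h import *
print(status.observe())
for n in ['top','scene']:
    p=camera(n);save(p,n+'0')
    for k in ['block22','block16','block28','rack']:
        for f in (recognise,landmark_of):
            print(n,k,f.__name__,[(np.round(d['pixel']).tolist(),round(d['confidence'],2)) for d in f(p,k)][:7])
    np.savez('pics/'+n+'0.npz',**{k:p[k] for k in ['color','range_z','fx','fy','cx','cy','R','t']})
E
```

```text
pics
{'time_s': 0.0, 'joint_positions': array([ 1.01602677e+00,  5.33876505e-02,  1.61429053e+00,  9.77741934e-07,
        1.47600377e+00, -1.18954761e-01]), 'qd': array([ 0.00108924,  0.00018764, -0.00098709, -0.00116666,  0.0006723 ,
       -0.00108273]), 'tau': array([ 5.06423839e-04, -3.93667638e+01, -3.70183110e+01, -1.06988006e-05,
        6.79108649e-03,  5.22571554e-06]), 'eef_pos': array([0.26348657, 0.56605804, 0.230046  ]), 'tool_rot': array([ 2.16186909e-01,  9.76351437e-01, -9.85775880e-04, -3.45744476e-04]), 'force': array([ 0.50317398,  0.36161857, -0.27442825]), 'torque': array([ 0.04668928,  0.01238361, -0.05651709]), 'grip_width': 0.08530774116866756}
top block22 call [([364.0, 252.0], 0.84), ([337.0, 109.0], 0.84), ([388.0, 294.0], 0.84), ([379.0, 175.0], 0.8), ([362.0, 174.0], 0.72)]
top block22 call [([362.0, 175.0], 0.93), ([383.0, 288.0], 0.85), ([362.0, 252.0], 0.83), ([375.0, 177.0], 0.77), ([338.0, 114.0], 0.63)]
top block16 call [([364.0, 252.0], 0.84), ([337.0, 109.0], 0.84), ([388.0, 294.0], 0.84), ([379.0, 175.0], 0.8), ([362.0, 174.0], 0.72)]
top block1
[... 630 characters left out ...]
0], 0.88), ([181.0, 186.0], 0.86), ([161.0, 259.0], 0.77), ([152.0, 156.0], 0.75), ([187.0, 257.0], 0.69)]
scene block16 call [([160.0, 254.0], 0.94), ([148.0, 147.0], 0.78), ([181.0, 251.0], 0.69), ([219.0, 331.0], 0.61)]
scene block16 call [([221.0, 337.0], 0.88), ([181.0, 186.0], 0.86), ([161.0, 259.0], 0.77), ([152.0, 156.0], 0.75), ([187.0, 257.0], 0.69)]
scene block28 call [([160.0, 254.0], 0.94), ([148.0, 147.0], 0.78), ([181.0, 251.0], 0.69), ([219.0, 331.0], 0.61)]
scene block28 call [([221.0, 337.0], 0.88), ([181.0, 186.0], 0.86), ([161.0, 259.0], 0.77), ([152.0, 156.0], 0.75), ([187.0, 257.0], 0.69)]
scene rack call [([239.0, 249.0], 0.93)]
scene rack call [([209.0, 252.0], 0.65)]
```

View pics/top0.png

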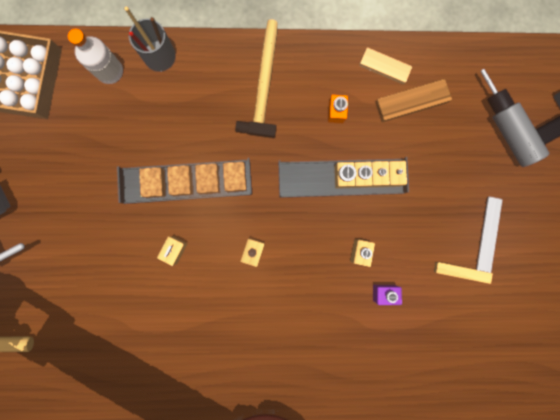

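View pics/scene0.png

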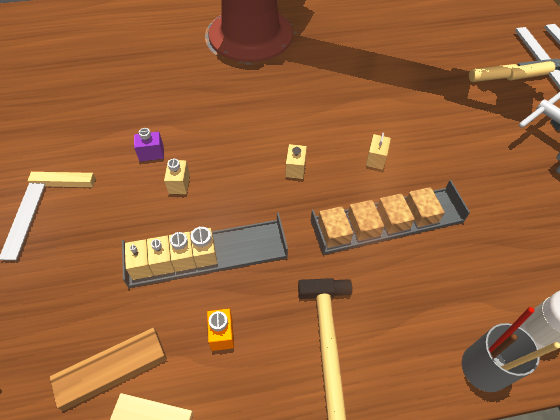

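Run:
```python
from h import *
p=dict(np.load('pics/top0.npz'))
c=cv2.resize(p['color'][80:320,290:480],None,fx=3,fy=3,interpolation=cv2.INTER_CUBIC)[:,:,::-1]
c=cv2.resize(c,(475,600)); cv2.imwrite('pics/topcrop.png',c)
p=dict(np.load('pics/scene0.npz'))
c=cv2.resize(p['color'][120:370,100:340],(576,600),interpolation=cv2.INTER_CUBIC)[:,:,::-1]
cv2.imwrite('pics/scenecrop.png',c)
```

```text
(no output)
```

View pics/topcrop.png

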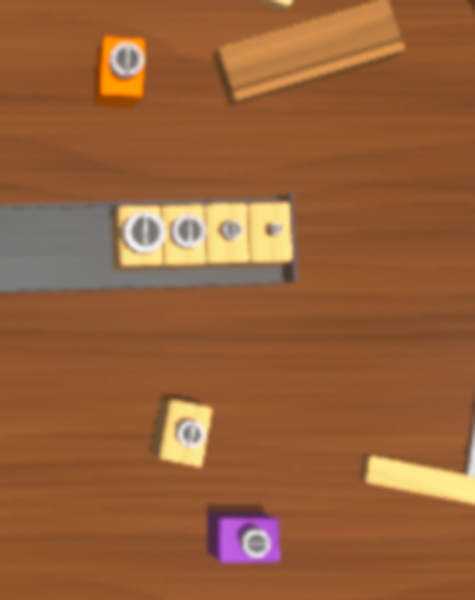

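View pics/scenecrop.png

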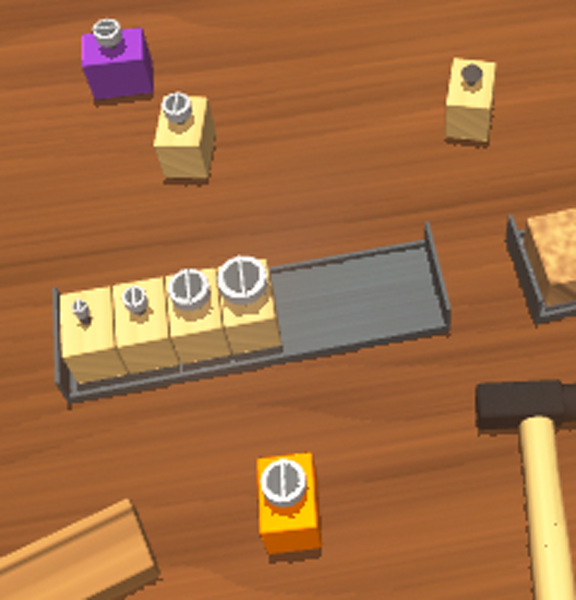

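Run:
```python
from h import *
for n in ['top0','scene0']:
    p=dict(np.load(f'pics/{n}.npz')); W=cloud(p); 
    print(n,'table z',np.nanmedian(W[300:340,200:350,2]), 'cam',-p['R'].T@p['t'])
    if n=='top0':
        rois={'b22':(345,385,235,275),'row':(275,412,155,200)}
    else:
        rois={'b22':(160,195,150,198),'row':(118,295,210,290)}
    for k,(a,b,c,d) in rois.items():
        S=W[c:d,a:b].reshape(-1,3); S=S[~np.isnan(S[:,0])]
        if k=='b22': 
            T=S[(S[:,2]>.038)&(S[:,2]<.052)]; H=S[S[:,2]>.058]
        else:
            T=S[(S[:,2]>.043)&(S[:,2]<.057)];H=S[S[:,2]>.060]
        rc=cv2.minAreaRect((T[:,:2]*1000).astype(np.float32))
        print(n,k,len(T),'zmed',np.median(T[:,2]),rc)
        print(' heads',len(H),H[:,:2].mean(0)*1000, np.median(H[:,2]), cv2.minAreaRect((H[:,:2]*1000).astype(np.float32)))
    # rack all
    a,b,c,d=rois['row'];S=W[c:d,a:b].reshape(-1,3);S=S[~np.isnan(S[:,0])]
    for lo,hi in ((.003,.0075),(.007,.013),(.03,.038)):
        T=S[(S[:,2]>lo)&(S[:,2]<hi)]
        print('rack',lo,len(T),cv2.minAreaRect((T[:,:2]*1000).astype(np.float32)) if len(T)>3 else 0)
```

```text
top0 table z 0.000433754182589186 cam [ 0.48083312 -0.0110819   0.94054502]
top0 b22 328 zmed 0.04495920919800839 ((443.17352294921875, -207.43243408203125), (36.45550537109375, 49.739715576171875), 78.59980010986328)
 heads 95 [ 443.58264759 -206.68406272] 0.06669003821203263 ((443.4885559082031, -207.0577850341797), (18.25370216369629, 20.673748016357422), 0.14176030457019806)
top0 row 1177 zmed 0.05012854576757531 ((609.9492797851562, -225.95022583007812), (50.92140579223633, 146.8055419921875), 1.6130635738372803)
 heads 444 [ 608.44769565 -197.02372835] 0.07138815192198737 ((608.0759887695312, -219.95260620117188), (32.90779113769531, 131.4478759765625), 0.4996764063835144)
rack 0.003 1905 ((608.903564453125, -173.69729614257812), (98.30220031738281, 302.963623046875), 0.1115073412656784)
rack 0.007 668 ((606.04296875, -167.64169311523438), (76.49436950683594, 274.0328369140625), 1.8082331418991089)
rack 0.03 154 ((605.1151123046875, -169.00997924804688), (74.42369079589844, 276.6698913574219), 1.8314018249511719)
scene0 table z -0.0001718122526570201 cam [ 1.00403287 -0.1190279
[... 274 characters left out ...]
, 20.812774658203125), 34.504173278808594)
scene0 row 1731 zmed 0.049002980153530086 ((611.0438842773438, -226.05409240722656), (53.048831939697266, 145.80885314941406), 0.9491220712661743)
 heads 716 [ 612.30199443 -200.01862949] 0.07022309727126305 ((607.0645141601562, -219.78138732910156), (129.8278350830078, 34.11531448364258), 87.18114471435547)
rack 0.003 2461 ((596.7471313476562, -173.63914489746094), (298.2515563964844, 154.71139526367188), 78.67670440673828)
rack 0.007 679 ((607.2467041015625, -168.8938751220703), (77.627197265625, 274.59228515625), 2.144679307937622)
rack 0.03 398 ((607.2915649414062, -169.65170288085938), (76.46548461914062, 276.7230529785156), 2.0092618465423584)
```

Row in the top view, left to right: 34 (347,174), 28 (365,173), 16 (382,173), 10 (399,172), so rack +y is to the left and the free room (about 119 mm) is there. Round-headed candidates for block22 outside the row are beech (364,252), purple (388,295) and orange (338,107). The crops show the beech one carries a flat, slotted round head, and the cone (252,252) and blade (170,251) are clearly different. So (364,252) is the one.

First I turn the tool so the jaws lie across the rack.

>>> {"fn": "move_arm", "kwargs": {
  "motion": [
    [1, [0, 0, 0], 7],
    [1, [0, 0, 0], 7],
    [1, [0, 0, 0], 7],
    [1, [0, 0, 0], 7],
    [1, [0, 0, 0], 7],
    [1, [0, 0, 0], 7],
    [1, [0, 0, 0], 7],
    [1, [0, 0, 0], 7],
    [1, [0, 0, 0], 7]
  ],
  "squeeze": 40
}}

```text
time_s: 1.65
eef_pos: [0.2638, 0.5666, 0.2313]
tool_rot: [0.697, 0.717, -0.0, 0.0]
force: [0.1, -0.6, -0.3]
grip_width: 0.0856
```

```bash
cat > go.py <<'E'
import sys;from h import *
from scipy.spatial.transform import Rotation as Rn
def go(x,y,z,jaw=None):
    s=status.observe();R=Rn.from_quat(s['tool_rot']).as_matrix();e=np.array(s['eef_pos'])
    d=R.T@(np.array([x,y,z])-e)*1000
    yaw=np.degrees(np.arctan2(R[1,1],R[0,1]))
    print('t',round(s['time_s'],2),'eef',np.round(e*1000,1),'yaw',round(yaw,2),'tilt',np.round(R[:,2],3),'F',np.round(s['force'],1),'w',round(s['grip_width']*1000,1))
    print('shift tool',np.round(d,1),'rows',np.linalg.norm(d)/41.7,'turn', None if jaw is None else round(-(jaw-yaw+90)%180-90,2), np.round(s['joint_positions'],2))
if __name__=='__main__':
    a=[float(v) for v in sys.argv[1:]];go(a[0]/1000,a[1]/1000,a[2]/1000,*(a[3:]))
E
python3 go.py 609.5 -208 200 1.9
```

```text
t 1.65 eef [263.8 566.6 231.3] yaw 1.69 tilt [ 0. -0. -1.] F [ 0.1 -0.6 -0.3] w 85.6
shift tool [-784.4  322.7   31.3] rows 20.35468613986102 turn -0.21 [ 1.02  0.05  1.61 -0.    1.48  0.99]
```

>>> {"fn": "move_arm", "kwargs": {
  "motion": [
    [1, [-37, 15, 0], 0],
    [1, [-37, 15, 0], 0],
    [1, [-37, 15, 0], 0],
    [1, [-37, 15, 0], 0],
    [1, [-37, 15, 0], 0],
    [1, [-37, 15, 0], 0],
    [1, [-37, 15, 0], 0],
    [1, [-37, 15, 0], 0],
    [1, [-37, 15, 0], 0],
    [1, [-37, 15, 0], 0]
  ]
}}

```text
time_s: 2.48
eef_pos: [0.4272, 0.2003, 0.2316]
tool_rot: [0.694, 0.72, 0.0, 0.0]
force: [1.1, 0.9, 0.3]
grip_width: 0.0855
```

>>> {"fn": "move_arm", "kwargs": {
  "motion": [
    [1, [-37, 15, 0], 0],
    [1, [-37, 15, 0], 0],
    [1, [-37, 15, 0], 0],
    [1, [-37, 15, 0], 0],
    [1, [-37, 15, 0], 0],
    [1, [-37, 15, 0], 0],
    [1, [-37, 15, 0], 0],
    [1, [-37, 15, 0], 0],
    [1, [-30, 15, 0], 0],
    [1, [0, 0, 0], 0]
  ]
}}

```text
time_s: 3.32
eef_pos: [0.5749, -0.1241, 0.231]
tool_rot: [0.696, 0.718, -0.001, 0.001]
force: [-0.6, -0.6, -0.3]
grip_width: 0.0856
```

```bash
python3 go.py 609.5 -208 150 1.9
```

```text
t 3.32 eef [ 574.9 -124.1  231. ] yaw 1.73 tilt [ 0.001 -0.002 -1.   ] F [-0.6 -0.6 -0.3] w 85.6
shift tool [-84.8  32.1  81.2] rows 2.918145749948634 turn -0.17 [-0.34 -0.03  1.7  -0.    1.47 -0.37]
```

>>> {"fn": "move_arm", "kwargs": {
  "motion": [
    [1, [-30, 11, 20], 0],
    [1, [-30, 11, 20], 0],
    [1, [-25, 10, 20], 0],
    [1, [0, 0, 0], 0],
    [1, [0, 0, 0], 0]
  ]
}}

```text
time_s: 3.73
eef_pos: [0.6073, -0.2029, 0.169]
tool_rot: [0.695, 0.719, -0.001, -0.002]
force: [-0.2, 0.0, -0.2]
grip_width: 0.0854
```

```bash
python3 - <<'E'
from h import *
p=camera('wrist');save(p,'w1')
W=cloud(p);S=W.reshape(-1,3);S=S[~np.isnan(S[:,0])]
print('cam',-np.array(p['R']).T@np.array(p['t']))
for lo,hi in((.044,.056),(.063,.08),(.03,.038),(.008,.012)):
    T=S[(S[:,2]>lo)&(S[:,2]<hi)];print(lo,len(T),T.min(0)*1000 if len(T) else 0,T.max(0)*1000 if len(T) else 0,cv2.minAreaRect((T[:,:2]*1000).astype(np.float32)) if len(T)>3 else 0)
E
python3 go.py 609.5 -208 14 1.9
```

```text
cam [ 0.60503466 -0.1240854   0.31241425]
0.044 9546 [ 338.19371052 -298.49050438   44.00059777] [ 780.04421482 -139.10828448   55.93549106] ((560.585205078125, -229.47494506835938), (452.6520080566406, 147.37399291992188), 5.446370601654053)
0.063 4513 [ 361.06674821 -284.33483616   63.00440047] [ 768.59223987 -144.57053956   74.63538389] ((565.5369873046875, -221.71072387695312), (413.57318115234375, 130.50892639160156), 3.5855443477630615)
0.03 1054 [ 339.51231049 -307.1790065    30.005467  ] [ 777.64161788 -139.03075607   37.98560896] ((563.0138549804688, -233.99781799316406), (444.85504150390625, 156.75706481933594), 5.449328899383545)
0.008 2914 [ 339.9758686  -492.98835527    8.00128215] [863.95677143 -33.45760181  11.99850312] ((576.2462768554688, -225.97280883789062), (537.5777587890625, 356.2876281738281), 23.8199520111084)
t 3.78 eef [ 608.  -202.4  170.8] yaw 2.01 tilt [-0.001  0.001 -1.   ] F [-0.7 -0.2  0.2] w 85.4
shift tool [ -5.8   1.5 156.8] rows 3.762541486470661 turn 0.11 [-0.44  0.13  1.63  0.    1.38 -0.47]
```

View pics/w1.png

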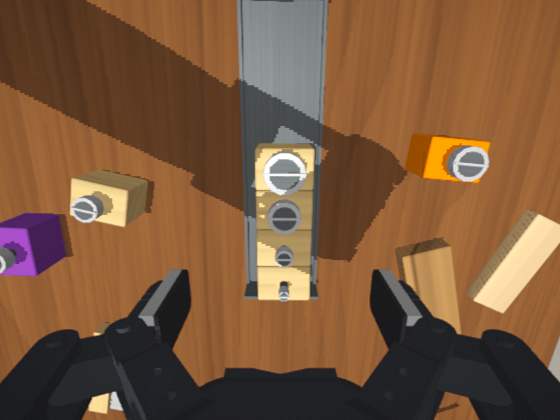

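Wrist view, top to bottom (towards rack −y): heads 34 (285,170), 28 (285,215), 16 (284,257), 10 (284,290). The beech block22 is at (108,198), with the purple one left of it. I'll refine the row's position.

Run:
```python
from h import *
p=camera('wrist')
W=cloud(p);S=W.reshape(-1,3);S=S[~np.isnan(S[:,0])]
def rep(n,lo,hi,x0,x1,y0,y1):
    T=S[(S[:,2]>lo)&(S[:,2]<hi)&(S[:,0]>x0)&(S[:,0]<x1)&(S[:,1]>y0)&(S[:,1]<y1)]
    rc=cv2.minAreaRect((T[:,:2]*1000).astype(np.float32));print(n,len(T),np.round(T[:,:2].mean(0)*1000,1),np.round(rc[0],1),np.round(rc[1],1),round(rc[2],2),np.median(T[:,2]))
rep('row',.046,.054,.57,.65,-.32,-.14)
rep('h28',.066,.076,.58,.64,-.222,-.192)
rep('h34',.066,.076,.58,.64,-.19,-.13)
rep('b22',.041,.049,.40,.49,-.26,-.16)
rep('h22',.061,.071,.40,.49,-.26,-.16)
rep('lips',.007,.013,.56,.66,-.32,-.03)
```

```text
row 5440 [ 610.3 -228. ] [ 610.4 -224.9] [ 50.1 145. ] 1.72 0.05057214492365564
h28 868 [ 609.7 -205.9] [ 609.7 -206.7] [27.5 27. ] 38.67 0.0719957709661534
h34 1415 [ 608.7 -169.7] [ 609.1 -170.2] [33.2 33.1] 0.1 0.07197428022298419
b22 1587 [ 449.5 -203.6] [ 444.  -206.8] [36.4 51. ] 78.12 0.04542820227349846
h22 595 [ 445.3 -206. ] [ 444.1 -206.8] [21.8 21. ] 33.94 0.0667472881127038
lips 2499 [ 605.2 -142.9] [ 606.4 -168.6] [ 76.4 270.8] 1.74 0.010306234470071897
```

>>> {"fn": "move_arm", "kwargs": {
  "motion": [
    [1, [-5, 2, 35], 0],
    [1, [0, 0, 35], 0],
    [1, [0, 0, 30], 0],
    [1, [0, 0, 25], 0],
    [1, [0, 0, 16], 0],
    [1, [0, 0, 10], 0],
    [1, [0, 0, 4], 0],
    [1, [0, 0, 0], 0],
    [1, [0, 0, 0], 0]
  ]
}}

```text
time_s: 4.58
eef_pos: [0.6117, -0.2078, 0.0183]
tool_rot: [0.694, 0.72, 0.0, 0.001]
force: [1.0, -0.7, -0.6]
grip_width: 0.0854
```

```bash
python3 go.py 610 -207 16 1.8
```

```text
t 4.58 eef [ 611.7 -207.8   18.3] yaw 2.06 tilt [ 0.003 -0.001 -1.   ] F [ 1.  -0.7 -0.6] w 85.4
shift tool [ 0.8 -1.7  2.3] rows 0.07172860456017674 turn 0.26 [-0.44  0.31  1.7   0.    1.13 -0.48]
```

>>> {"fn": "move_arm", "kwargs": {
  "motion": [
    [0, [0, -1, 2], 0],
    [0, [0, 0, 0], 0],
    [0, [0, 0, 0], 0],
    [0, [0, 0, 0], 0],
    [0, [0, 0, 0], 0],
    [0, [0, 0, 0], 0],
    [0, [0, 0, 0], 0],
    [0, [0, 0, 0], 0]
  ],
  "squeeze": 35
}}

```text
time_s: 5.25
eef_pos: [0.6102, -0.208, 0.0154]
tool_rot: [0.694, 0.72, 0.0, 0.001]
force: [-0.8, -0.3, 5.7]
grip_width: 0.0492
```

```bash
python3 go.py 608 -152 17 1.8
```

```text
t 5.25 eef [ 610.2 -208.    15.4] yaw 2.03 tilt [ 0.001 -0.001 -1.   ] F [-0.8 -0.3  5.7] w 49.2
shift tool [56.1 -0.2 -1.6] rows 1.3454397481007747 turn 0.23 [-0.44  0.31  1.7  -0.    1.12 -0.48]
```

Gripped (49.2 mm). Slide 56 mm along +y.

>>> {"fn": "move_arm", "kwargs": {
  "motion": [
    [0, [4, 0, -1], 0],
    [0, [8, 0, 0], 0],
    [0, [8, 0, 0], 0],
    [0, [8, 0, 0], 0],
    [0, [8, 0, 0], 0],
    [0, [8, 0, 0], 0],
    [0, [8, 0, 0], 0],
    [0, [4, 0, 0], 0],
    [0, [0, 0, 0], 0],
    [0, [0, 0, 0], 0]
  ]
}}

```text
time_s: 6.08
eef_pos: [0.6075, -0.1502, 0.0154]
tool_rot: [0.694, 0.72, 0.001, -0.001]
force: [0.3, 2.2, 5.4]
grip_width: 0.0495
```

```bash
python3 - <<'E'
from h import *
p=camera('scene');save(p,'s2')
E
python3 go.py 608 -152 17 1.8
```

```text
t 6.13 eef [ 607.6 -150.6   15.5] yaw 2.04 tilt [-0.     0.002 -1.   ] F [-0.4  2.5  5.1] w 49.5
shift tool [-1.5  0.4 -1.5] rows 0.05166282850693978 turn 0.24 [-0.36  0.27  1.75  0.    1.12 -0.4 ]
```

View pics/s2.png

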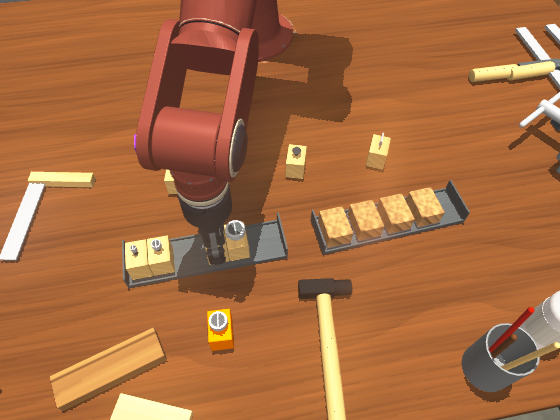

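The scene view shows the gap open between 16 (155,252) and the held 28 (about 213,245), with 34 at (236,240). I release, rise, and go to block22.

>>> {"fn": "move_arm", "kwargs": {
  "motion": [
    [1, [0, 0, 0], 0],
    [1, [0, 0, 0], 0],
    [1, [0, 0, 0], 0],
    [1, [0, 0, 0], 0],
    [1, [0, 0, 0], 0],
    [1, [0, 0, -15], 0],
    [1, [0, 0, -35], 0],
    [1, [0, 0, -35], 0],
    [1, [0, 0, -35], 0],
    [1, [0, 0, -20], 0]
  ]
}}

```text
time_s: 6.97
eef_pos: [0.6094, -0.1525, 0.1617]
tool_rot: [0.694, 0.719, 0.001, 0.003]
force: [0.5, 0.3, 0.6]
grip_width: 0.0854
```

```bash
python3 go.py 444 -207 150 -11.7
```

```text
t 6.97 eef [ 609.4 -152.5  161.7] yaw 2.03 tilt [ 0.007 -0.003 -1.   ] F [0.5 0.3 0.6] w 85.4
shift tool [ -48.6 -167.3   10.7] rows 4.186265829633238 turn 13.73 [-0.36  0.11  1.67 -0.    1.35 -0.4 ]
```

>>> {"fn": "move_arm", "kwargs": {
  "motion": [
    [1, [-8, -28, 0], 0],
    [1, [-8, -28, 0], 0],
    [1, [-8, -28, 0], 0],
    [1, [-8, -28, 0], 0],
    [1, [-8, -28, 0], 0],
    [1, [-8, -27, 0], 0],
    [1, [0, 0, 0], 6.9],
    [1, [0, 0, 0], 6.9],
    [1, [0, 0, 0], 0],
    [1, [0, 0, 0], 0]
  ]
}}

```text
time_s: 7.8
eef_pos: [0.4425, -0.2058, 0.1564]
tool_rot: [0.775, 0.632, 0.0, 0.001]
force: [-0.3, 0.8, 0.3]
grip_width: 0.0851
```

```bash
python3 - <<'E'
from h import *
p=camera('wrist');save(p,'w3')
W=cloud(p);S=W.reshape(-1,3);S=S[~np.isnan(S[:,0])]
def rep(n,lo,hi,x0,x1,y0,y1):
    T=S[(S[:,2]>lo)&(S[:,2]<hi)&(S[:,0]>x0)&(S[:,0]<x1)&(S[:,1]>y0)&(S[:,1]<y1)]
    if len(T)<4: print(n,len(T));return
    rc=cv2.minAreaRect((T[:,:2]*1000).astype(np.float32));print(n,len(T),np.round(rc[0],1),np.round(rc[1],1),round(rc[2],2),np.median(T[:,2]))
rep('b22',.041,.049,.40,.49,-.26,-.16)
rep('h22',.061,.071,.40,.49,-.26,-.16)
rep('10+16',.046,.054,.57,.65,-.32,-.215)
rep('28+34',.046,.054,.57,.65,-.195,-.05)
rep('28+34h',.066,.076,.57,.65,-.195,-.05)
rep('lips',.007,.013,.56,.66,-.32,-.03)
E
python3 go.py 444 -207 16 -11.7
```

```text
b22 1741 [ 443.8 -206.7] [36.  49.9] 77.91 0.04551237412357204
h22 589 [ 443.6 -206.6] [21.2 20.8] 66.28 0.06695409655440876
10+16 3990 [ 610.9 -261.6] [50.6 73.3] 1.69 0.05064171689082922
28+34 3504 [ 606.1 -131.7] [51.4 73. ] 1.86 0.050480424490296806
28+34h 4032 [ 605.4 -130.1] [66.9 33.9] 89.94 0.07193471779408364
lips 2636 [ 606.5 -184.2] [ 77.6 244.1] 1.65 0.010163952278498157
t 7.85 eef [ 442.5 -205.7  156.1] yaw -11.6 tilt [ 0.001 -0.001 -1.   ] F [-1.1  0.6 -0. ] w 85.2
shift tool [ -0.9   1.6 140.1] rows 3.360605335035131 turn 0.1 [-0.59 -0.23  2.   -0.    1.36 -0.39]
```

View pics/w3.png

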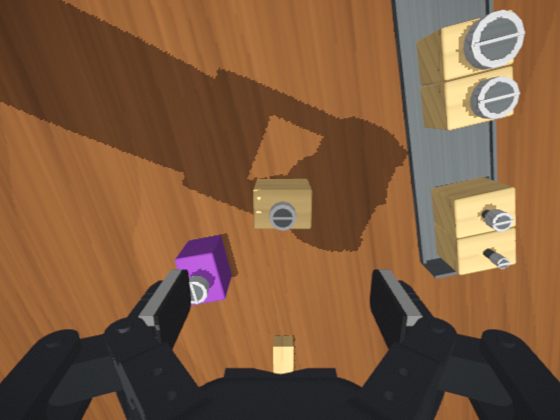

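Wrist view: the tool stands over the beech block22 (282,205). The purple block (203,275) is clear of the fingers. The gap in the row is about 56 mm, from y −225 to −168. Descend and grip.

>>> {"fn": "move_arm", "kwargs": {
  "motion": [
    [1, [0, 1, 35], 0],
    [1, [0, 0, 35], 0],
    [1, [0, 0, 30], 0],
    [1, [0, 0, 22], 0],
    [1, [0, 0, 12], 0],
    [1, [0, 0, 6], 0],
    [1, [0, 0, 2], 0],
    [1, [0, 0, 0], 0],
    [1, [0, 0, 0], 0]
  ]
}}

```text
time_s: 8.6
eef_pos: [0.4446, -0.2066, 0.015]
tool_rot: [0.776, 0.631, 0.0, 0.001]
force: [0.2, -0.3, -0.3]
grip_width: 0.085
```

```bash
python3 go.py 444 -207 14 -11.9
```

```text
t 8.6 eef [ 444.6 -206.6   15. ] yaw -11.74 tilt [ 0.002 -0.002 -1.   ] F [ 0.2 -0.3 -0.3] w 85.0
shift tool [-0.5 -0.5  1. ] rows 0.02864916310476259 turn 0.16 [-0.59 -0.02  2.08 -0.    1.08 -0.38]
```

>>> {"fn": "move_arm", "kwargs": {
  "motion": [
    [0, [0, 0, 0], 0],
    [0, [0, 0, 0], 0],
    [0, [0, 0, 0], 0],
    [0, [0, 0, 0], 0],
    [0, [0, 0, 0], 0],
    [0, [0, 0, 0], 0],
    [0, [0, 0, 0], 0],
    [0, [0, 0, 0], 0]
  ],
  "squeeze": 45
}}

```text
time_s: 9.27
eef_pos: [0.444, -0.2063, 0.0144]
tool_rot: [0.776, 0.631, 0.0, 0.001]
force: [-0.7, 0.6, 5.5]
grip_width: 0.0491
```

>>> {"fn": "move_arm", "kwargs": {
  "motion": [
    [0, [0, 0, -8], 0],
    [0, [0, 0, -20], 0],
    [0, [0, 0, -30], 0],
    [0, [0, 0, -30], 0],
    [0, [0, 0, -22], 0],
    [0, [0, 0, 0], -6.8],
    [0, [0, 0, 0], -6.8],
    [0, [0, 0, 0], 0],
    [0, [0, 0, 0], 0]
  ]
}}

```text
time_s: 10.02
eef_pos: [0.4428, -0.2054, 0.1228]
tool_rot: [0.697, 0.717, -0.0, -0.001]
force: [0.8, 1.0, -2.0]
grip_width: 0.0494
```

```bash
python3 go.py 608.5 -196.6 125 1.8
```

```text
t 10.02 eef [ 442.8 -205.4  122.8] yaw 1.66 tilt [-0.001  0.001 -1.   ] F [ 0.8  1.  -2. ] w 49.4
shift tool [  4.  165.9  -2.3] rows 3.980608448974077 turn -0.14 [-0.59 -0.19  2.03  0.    1.3  -0.62]
```

>>> {"fn": "move_arm", "kwargs": {
  "motion": [
    [0, [0, 20, 0], 0],
    [0, [1, 33, 0], 0],
    [0, [1, 34, 0], 0],
    [0, [1, 34, 0], 0],
    [0, [1, 30, 0], 0],
    [0, [0, 15, 0], 0],
    [0, [0, 0, 0], 0],
    [0, [0, 0, 0], 0]
  ]
}}

```text
time_s: 10.68
eef_pos: [0.6087, -0.1961, 0.1221]
tool_rot: [0.696, 0.718, -0.001, -0.001]
force: [0.3, -0.5, -1.3]
grip_width: 0.0494
```

```bash
python3 - <<'E'
from h import *
p=camera('wrist');save(p,'w4')
p=camera('scene');save(p,'s4')
W=cloud(p);S=W.reshape(-1,3);S=S[~np.isnan(S[:,0])]
T=S[(S[:,2]>.14)&(S[:,2]<.19)&(abs(S[:,0]-.608)<.05)&(abs(S[:,1]+.197)<.04)];print(len(T))
E
python3 go.py 608.5 -196.6 19.5 1.8
```

```text
191
t 10.78 eef [ 607.8 -196.3  122.4] yaw 1.76 tilt [-0.002  0.001 -1.   ] F [ 0.7  0.2 -2.1] w 49.5
shift tool [ -0.4   0.9 102.9] rows 2.4668889216281986 turn -0.04 [-0.43  0.17  1.67 -0.    1.3  -0.46]
```

View pics/w4.png

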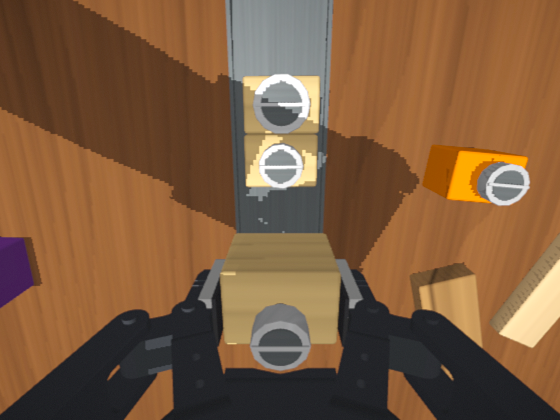

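View pics/s4.png

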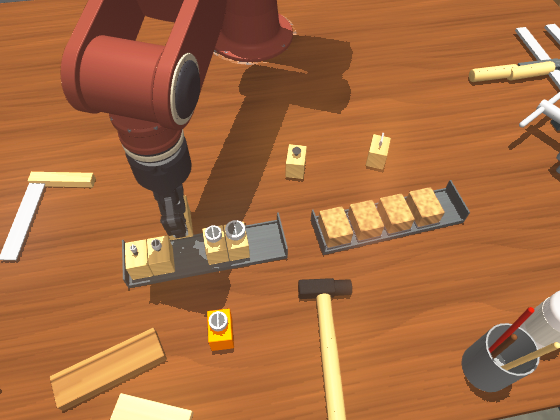

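The block is held square over the gap, with 28 and 34 at (281,165) and (281,103) in the wrist view. Lower it.

>>> {"fn": "move_arm", "kwargs": {
  "motion": [
    [0, [0, 0, 25], 0],
    [0, [0, 0, 25], 0],
    [0, [0, 0, 20], 0],
    [0, [0, 0, 12], 0],
    [0, [0, 0, 8], 0],
    [0, [0, 0, 5], 0],
    [0, [0, 0, 3], 0],
    [0, [0, 0, 2], 0],
    [0, [0, 0, 0], 0],
    [0, [0, 0, 0], 0]
  ]
}}

```text
time_s: 11.62
eef_pos: [0.6098, -0.1968, 0.0244]
tool_rot: [0.696, 0.718, 0.0, 0.001]
force: [0.5, -0.2, -1.3]
grip_width: 0.049
```

```bash
python3 go.py 608.5 -196.6 19.5 1.8
```

```text
t 11.62 eef [ 609.8 -196.8   24.4] yaw 1.83 tilt [ 0.002 -0.001 -1.   ] F [ 0.5 -0.2 -1.3] w 49.0
shift tool [ 0.3 -1.3  4.9] rows 0.1203273030416321 turn 0.03 [-0.43  0.29  1.71 -0.    1.14 -0.46]
```

>>> {"fn": "move_arm", "kwargs": {
  "motion": [
    [0, [0, 0, 2], 0],
    [0, [0, 0, 2], 0],
    [0, [0, 0, 1], 0],
    [0, [0, 0, 0], 0]
  ]
}}

```text
time_s: 11.95
eef_pos: [0.6097, -0.1967, 0.0194]
tool_rot: [0.696, 0.718, 0.0, 0.001]
force: [-0.8, 1.0, 2.7]
grip_width: 0.0492
```

Force has changed sign (+2.7 N), so the block is on the floor. Release and rise.

>>> {"fn": "move_arm", "kwargs": {
  "motion": [
    [1, [0, 0, 0], 0],
    [1, [0, 0, 0], 0],
    [1, [0, 0, 0], 0],
    [1, [0, 0, 0], 0],
    [1, [0, 0, 0], 0],
    [1, [0, 0, -15], 0],
    [1, [0, 0, -35], 0],
    [1, [0, 0, -40], 0],
    [1, [0, 0, -40], 0],
    [1, [0, 0, -20], 0]
  ]
}}

```text
time_s: 12.78
eef_pos: [0.6114, -0.1975, 0.1761]
tool_rot: [0.696, 0.718, 0.002, 0.004]
force: [1.5, -0.9, 1.6]
grip_width: 0.0854
```

>>> {"fn": "move_arm", "kwargs": {
  "motion": [
    [1, [0, -35, 0], 0],
    [1, [0, -35, 0], 0],
    [1, [0, -35, 0], 0],
    [1, [0, -35, 0], 0],
    [1, [0, -20, 0], 0],
    [1, [0, 0, 0], 0],
    [1, [0, 0, 0], 0],
    [1, [0, 0, 0], 0]
  ]
}}

```text
time_s: 13.45
eef_pos: [0.4498, -0.2019, 0.1695]
tool_rot: [0.696, 0.718, 0.0, 0.001]
force: [-0.2, 0.4, -0.8]
grip_width: 0.0853
```

```bash
python3 - <<'E'
from h import *
for n in('scene','wrist'):
    p=camera(n);save(p,n[0]+'5')
    W=cloud(p);S=W.reshape(-1,3);S=S[~np.isnan(S[:,0])]
    def rep(nm,lo,hi,y0,y1):
        T=S[(S[:,2]>lo)&(S[:,2]<hi)&(S[:,0]>.57)&(S[:,0]<.65)&(S[:,1]>y0)&(S[:,1]<y1)]
        if len(T)<4: print(nm,len(T));return
        rc=cv2.minAreaRect((T[:,:2]*1000).astype(np.float32));print(n,nm,len(T),np.round(rc[0],1),np.round(rc[1],1),round(rc[2],2),np.round(np.median(T[:,2]),4))
    rep('10+16',.046,.054,-.32,-.221)
    rep('22',.046,.054,-.219,-.173)
    rep('22h',.066,.076,-.219,-.173)
    rep('28+34',.046,.054,-.171,-.05)
E
python3 go.py 608.5 -196.6 19.5 1.8
```

```text
scene 10+16 1032 [ 612.3 -263. ] [50.8 73.1] 2.17 0.0492
scene 22 410 [ 609.7 -198.6] [52. 36.] 2.01 0.0492
scene 22h 131 [ 610.3 -198.2] [20.8 20.8] 61.33 0.0703
scene 28+34 564 [ 606.9 -132.7] [51.9 73.5] 0.53 0.0491
wrist 10+16 3131 [ 611.  -260.9] [50.8 71.8] 2.01 0.0507
wrist 22 1583 [ 608.5 -197.1] [50.4 35.8] 2.61 0.0506
wrist 22h 624 [ 608.8 -197.4] [21.6 21.6] 8.02 0.0718
wrist 28+34 2783 [ 606.  -131.5] [50.5 72.2] 1.57 0.0505
t 13.55 eef [ 450.1 -201.7  169. ] yaw 1.86 tilt [ 0.001 -0.    -1.   ] F [0.  0.2 0.1] w 85.5
shift tool [1.000e-01 1.584e+02 1.496e+02] rows 5.225066911736967 turn 0.06 [-0.57 -0.22  1.98  0.    1.39 -0.6 ]
```

View pics/s5.png

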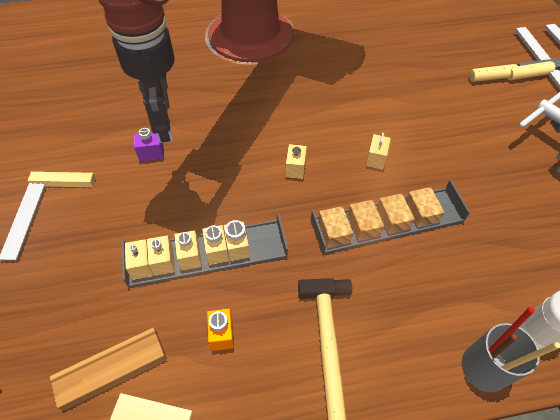

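View pics/w5.png

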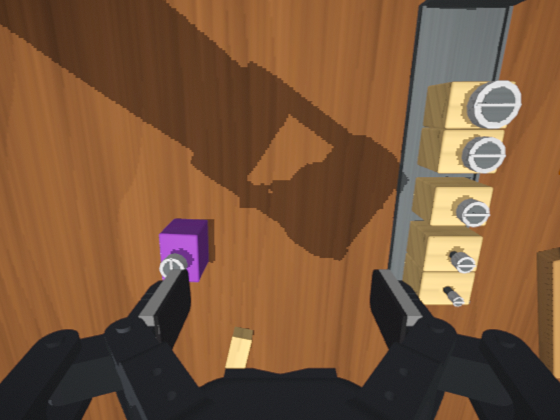

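Block22 stands at (187,243) in the scene view between 16 (156,248) and 28 (213,240). Its top is at 50 mm like its neighbours, it is square, and the tool is clear.

```bash
python3 -c "
from h import *
print(r.sign_off())"
```

```text
the job is handed in; nothing more can be done
None
```

The 22 mm block is in its place in the rack, between the 16 and 28 mm heads, and I handed the job in at about 13.6 s of the 48 s allowed. I gripped the 28 mm block across its 50 mm side and slid it, with the 34, about 57 mm along rack +y. Then I picked up the beech block with the flat round head, turned it about 13.5° to match the rack, and lowered it into the gap.

Last checks, from the scene and wrist cameras:
- **Height:** the top of block22 is at 49–51 mm, the same as its neighbours, so it is fully down on the rack floor.
- **Square and centred:** it is within about 1° of the rack's direction and about 1–2 mm off its centre line. Its neighbours are within 1.5° and about 5 mm.
- **Spacing:** there are roughly 10 mm gaps on each side of block22, left as they were.
- **Tool:** the gripper is open, raised and well clear of everything.

No check failed. The two cameras differ by 1–2 mm in position and about 1° in the angle of the 28/34 pair, which is small next to the judging limits.

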